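# Lock the gourd rest's telescoping tube

### The arm

A 6-joint arm with a two-finger parallel gripper is mounted at the origin on the work surface. World frame = base frame: x ahead of the robot, y to its left, z up, the work surface at z = 0. Lengths are in m, angles in rad, forces in N, time in s.
With the tool pointing down it reaches from about 0.325 to 0.75 m from the base axis. Payload 7.6 kg.
Tool frame: the origin (TCP) lies at the very end of the fingers, on their centre line; the grasp point (between the pads) lies 19 mm behind it (env.tcp_to_grasp is the distance from the TCP to the grasp point, in m); z points along the fingers, y is the line along which they close (so a half turn about z gives the same grasp; the last joint's range is limited). The gripper opens to 85 mm and grips with 20 to 120 N. Pads are 22 mm wide; open, the fingers measure 114 mm over their backs; the gripper's body (76 mm by 85 mm) begins 54 mm behind the grasp point. The pads swing forward as they close: fully open they stand 13 mm farther back than shut.
Start: joints at [-1.27, 0.052, 1.401, -0, 1.689, -0.07], TCP at [0.19, -0.489, 0.206] pointing down, gripper open.
Joint ranges: [-2.9, 2.9], [-0.91, 2.17], [0.12, 2.37], [-1.06, 4.2], [0.26, 2.73], [-2.93, 2.93]. Speed limits (rad/s): [2.57, 2.57, 3.01, 3.14, 3.14, 3.14].

### API

Orientations are given as a unit quaternion [x, y, z, w].
In Python, from rig import sensors, eyes, workorder, env gives the robot as it stands. The module is installed in compiled form; this text tells all that it offers.
- The arm moves only by the shell command python3 -m pendant 'ROWS' [OPENING]. ROWS is JSON, one flat list of numbers, 6 for each row, row after row: the shift along the tool's x, y, z in cm, then the turn, a rotation vector about the tool's x, y, z in units of 5 degrees (1.0 is 5 degrees). A call has 1 to 20 rows; each row is the pose to reach, as a shift and turn from the pose commanded when the call began, along the tool's axes at that moment; what a row does not reach only later rows make up. A row lasts 1/8 s, in which the tool goes at most 62.5 mm and 10.7 degrees, less where a joint would pass 70% of its speed; a pose out of reach is approached as far as the arm can. A call with a gripper value outside its range is refused whole. OPENING is the finger opening in cm, from 0 to 8.54, set as the call begins (- or left out, the last holds). The fingers move at their own pace and stop on an object; the grip force is fixed at half the most. Time passes only in rows, so rows that repeat a pose let the fingers close. It gives the time, the measured TCP pose, the force, the opening and the grip force at its end, in the units of the state.
- sensors.observe(): the state, without advancing time (a new reading comes with each control period).
- eyes.read_camera(name): name is "scene" or "top" or "wrist"; returns a dict with "frame" (384x512x3 uint8, red, green, blue), "fx", "fy", "cx", "cy" (pixels), "k1" (the pictures are not rectified: a ray, as slopes to the right and down, at radius r is drawn at 1 + k1 r^2 times it, then the intrinsics apply), "R" (3x3) and "t" (3): a world point X has camera coordinates R X + t. Camera axes: x right, y down, z forward; pixel columns grow to the right and rows downward; lengths in m; the calibration is good to about 2 mm. A picture is of the moment at which its call begins. There is no depth.
- workorder.job_done(): hands the job in; it is judged then, once.
The state is a dict: "time_s": time; "joints": joint angles; "joint_velocities": joint speeds; "joint_torque": joint torques, N m; "tool_pos": TCP position; "orientation": TCP orientation; "contact_force": force on the tool from outside, world axes, zero at the start; "wrist_torque": the same for the moment, N m; "grip_width": finger opening in m; "finger_force": force on a finger pad.
Only numpy, scipy, OpenCV 4.12 (cv2) and the standard library are available. Lean on these libraries where they do the work, as an engineer would, in place of code of your own. Each camera call takes 0.05 s, during which the arm holds its last target. There are 200 camera calls.

### The job

Advance the gourd rest: press the spring button pin on its inner tube flush, work the tube in so that the pressed pin slips under the mouth of the sleeve, then push the tube on in until the pin pops up through the hole in the stop collar and locks. Go gently: never press or push on the rest with more than 30 N. Leave the gourd, jars, tin and tape where they stand, and finish with your hand off the rest.

Things in the scene. Friction and masses are not known exactly. Their poses are not given: they have to be found in the camera images.
- rest: Gourd rest, fixed: grey base 150 x 110 x 12 mm, two posts, on them a level square steel sleeve 100 long, 38 wide, 38 high, top wall at z = 116 to 119 mm. Origin on the table below the sleeve's middle; +x along the sleeve, the way to push the tube; z up. Mouth at x = -50 mm. On the sleeve an aluminium stop collar, 76 x 46 mm, top at z = 120 mm, with one round 17 mm hole; see mouth for where it is.
- tube (a joint): How far the inner tube is pushed along the rest's +x (m); 0 = drawn out, limit 0.115; starts 0 to 0.018. Square 30 mm aluminium tube, flat top face at z = 115 mm (1 mm under the sleeve's top wall). Slides stiffly (about 7 N), stays where left. Pin centre at x = joint - 0.090 in the rest's frame: under the mouth edge at 0.040, in the hole somewhere between 0.079 and 0.101.
- pin (a joint): How far the spring pin is pressed down (m): 0 = up, 9 mm proud of the tube's top; 0.009 = flush; limit 0.0095. Spring 3 N when up, 7 N when flush; it needs about 0.1 s to rise. Pressed beyond 0.0065 its dome slips under the sleeve wall; less, it catches on the mouth and stops the tube. Under the sleeve it reads about 0.008; popped up in the hole about 0, its end 4 mm above the collar.
- pin_top (a point): Top of the domed steel pin, 14 mm in diameter, on the tube's centre line; moves with pin and tube. No part of the tube within 100 mm of it can be pushed against: a fingertip pressing on the rear of the pin and the tube's top drags the tube by friction (coefficient about 0.6 or more, varying). If it slips, press harder.
- mouth (a point): On the rest: middle of the sleeve mouth's upper edge at the height of the tube's top face (z = 115 mm). The top wall begins here and stops a fingertip on the tube: cover only the rear half of the pin. The collar is clamped in a new place each time: its hole is 39 to 61 mm beyond the mouth, to be seen or felt. Pushed fast the pin may miss it; once popped up it stops the tube hard (1.5 mm play).
- plate (a point): On the tube: centre of the outer face (facing the rest's -x) of the black end plate, 110 mm behind the pin. The plate is 56 mm wide, 56 mm high (z = 82 to 138 mm) and 6 mm thick.
- gourd: Bystander: ochre double-bulb gourd on a black foot, 90 mm wide, 212 mm high, stands in front of the rubber pad on the tube's other end (the pad stops 8 mm or more short of it when the tube locks). Origin under its foot.
- jar_a: Bystander: dark red paint jar, 52 mm wide, 75 mm high, beside the rest. Origin under it.
- jar_b: Bystander: dark paint jar, 48 mm wide, 65 mm high, beside the rest. Origin under it.
- tape: Bystander: roll of tape lying flat, 90 mm wide, 22 mm high. Origin under it.
- tin: Bystander: brass-coloured tin, 70 mm wide, 85 mm high, on the table. Origin under it.
- small_gourd: Bystander: small gourd on a black foot, 63 mm wide, 148 mm high, on the table. Origin under its foot.

How it is judged:
By the outcome, as a careful person would: the job done as asked, in the order asked, and still so for the second after the job is handed in, with the robot touching nothing.
It also fails if it takes over 67 s, if anything falls off the work surface, if the arm or the gripper's body presses on something with over 40 N, if the wrist force passes 120 N, or if a joint passes its speed limit or range.

## Working session

There is one attempt and no reset: what is moved stays moved. The work goes in short steps, Python scripts to look and compute and a shell command to move; the robot and the scene stay as the last step left them, time stands still between calls to the robot, and variables do not carry over. Pictures are saved under pics/ and viewed, at most 10 in all, crops included, and the job is handed in when it is done.

```bash
mkdir -p pics
python3 - <<'E'
from rig import sensors, eyes
import cv2,numpy as np,pickle
s=sensors.observe();print(s)
D={}
for n in("scene","top","wrist"):
    D[n]=eyes.read_camera(n);d=D[n];print(n,d["fx"],d["fy"],d["cx"],d["cy"],d["k1"],np.round(d["R"],3).tolist(),np.round(d["t"],3))
pickle.dump(D,open("d0.pkl","wb"))
f=[cv2.cvtColor(D[n]["frame"],cv2.COLOR_RGB2BGR) for n in("scene","top")]
for i,x in enumerate(f): cv2.imwrite(f"pics/a{i}.png",cv2.resize(x,(768,576)))
E
```

```text
{'time_s': 0.0, 'joints': array([-1.27029590e+00,  5.28268845e-02,  1.40170296e+00, -2.03385772e-05,
        1.68858724e+00, -7.03036548e-02]), 'joint_velocities': array([ 5.43485170e-05, -1.38948263e-03,  6.44738427e-04,  1.12068342e-03,
        1.68819922e-03, -2.95297388e-04]), 'joint_torque': array([ 5.82793728e-04, -3.81662250e+01, -3.60189593e+01,  3.86536738e-05,
        6.12425327e-03,  3.41345572e-05]), 'tool_pos': array([ 0.19015768, -0.48899821,  0.20468861]), 'orientation': array([ 9.82862151e-01,  1.84340477e-01, -9.75690379e-05, -7.56011823e-04]), 'contact_force': array([ 0.38117821, -0.29919931,  1.76722681]), 'wrist_torque': array([ 0.00732125,  0.02774774, -0.0078825 ]), 'finger_force': 0.0, 'grip_width': 0.08575249897395136}
scene 384.0735184869457 384.0735184869457 261.9412902539316 196.05257680234013 -0.09378347004722583 [[-0.505, 0.863, 0.018], [0.475, 0.295, -0.829], [-0.721, -0.41, -0.559]] [ 0.329 -0.185  1.607]
top 492.44478017877526 492.44478017877526 263.18262228138633 191.37152942029144 -0.162635491452756 [[0.007, -1.0, -0.007], [-0.999, -0.007, -0.052], [0.052, 0.007, -0.999]] [-0.074  0.569  1.315]
wrist 294.82996263439486 294.82996263439486 260.33390960007455 189.1014361981392 -0.02487031950818358 [[0.362, -0.932, -0.0], [-0.898, -0.349, 0.269], [-0.25, -0.097, -0.963]] [-0.524 -0.035  0.378]
```

View pics/a0.png

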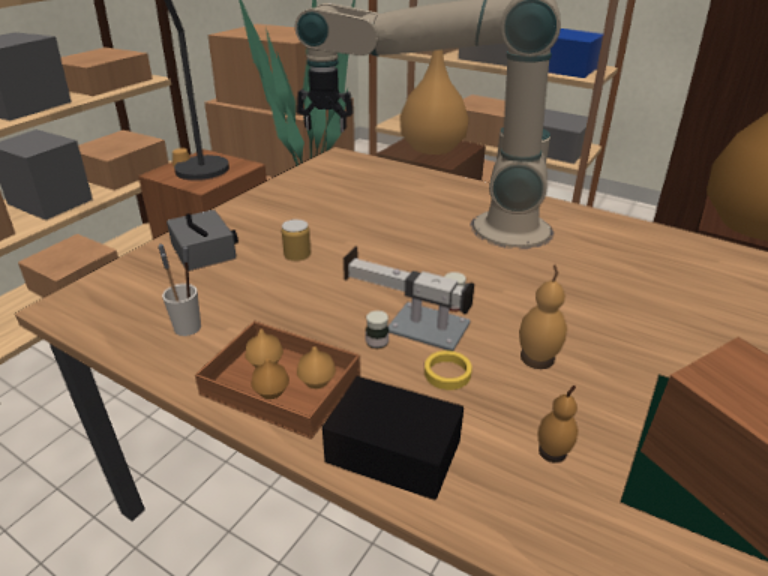

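View pics/a1.png

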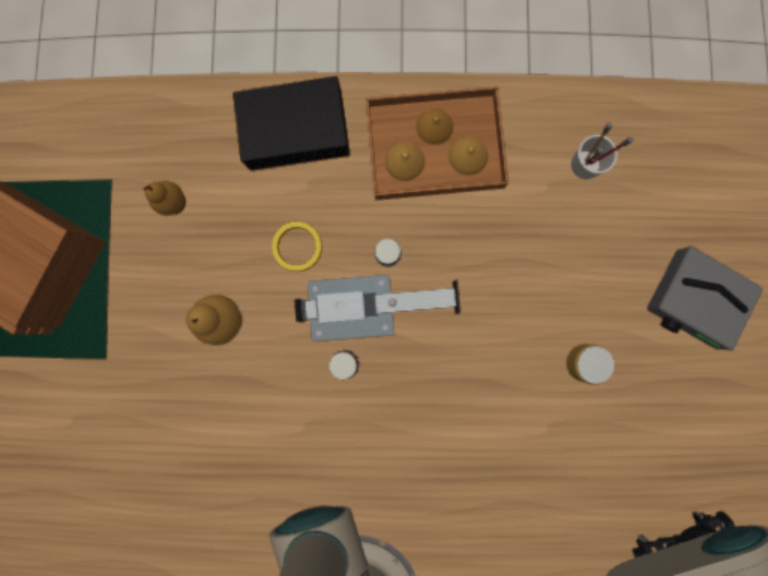

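The scene view shows the rest centrally, pin near (398,272) and black plate at (350,264). In the top view the pin is at (392,302), plate at (457,297), mouth near (376,304) and hole at (340,305), so the push direction is to the left, roughly world +y.

Run:
```python
import cv2,numpy as np,pickle
D=pickle.load(open("d0.pkl","rb"))
a=cv2.cvtColor(D["top"]["frame"],cv2.COLOR_RGB2BGR)[170:250,185:315]
b=cv2.cvtColor(D["scene"]["frame"],cv2.COLOR_RGB2BGR)[155:235,215:345]
k=lambda x:cv2.resize(x,None,fx=6,fy=6,interpolation=cv2.INTER_CUBIC)
cv2.imwrite("pics/b.png",cv2.resize(np.vstack([k(a)]),(780,480)));cv2.imwrite("pics/c.png",k(b))
for n,d in D.items(): print(n,-d["R"].T@d["t"])
```

```text
scene [1.4120813  0.42969864 0.73912521]
top [ 0.49950674 -0.07964067  1.3428335 ]
wrist [ 0.25339769 -0.46377683  0.37371603]
```

View pics/b.png

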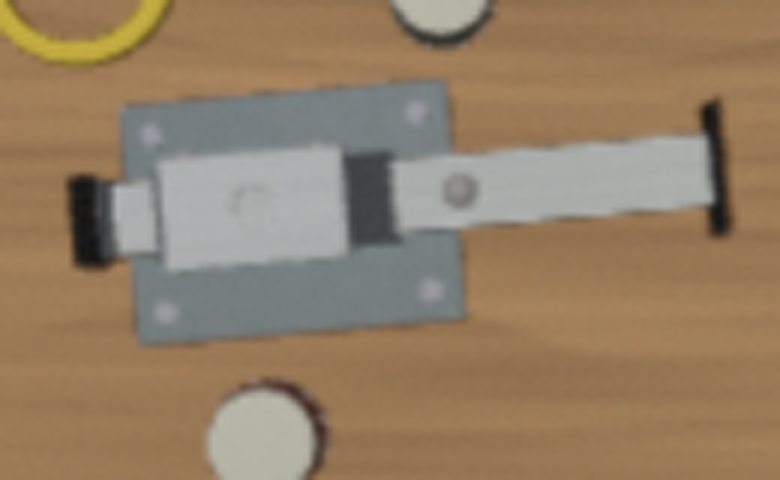

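View pics/c.png

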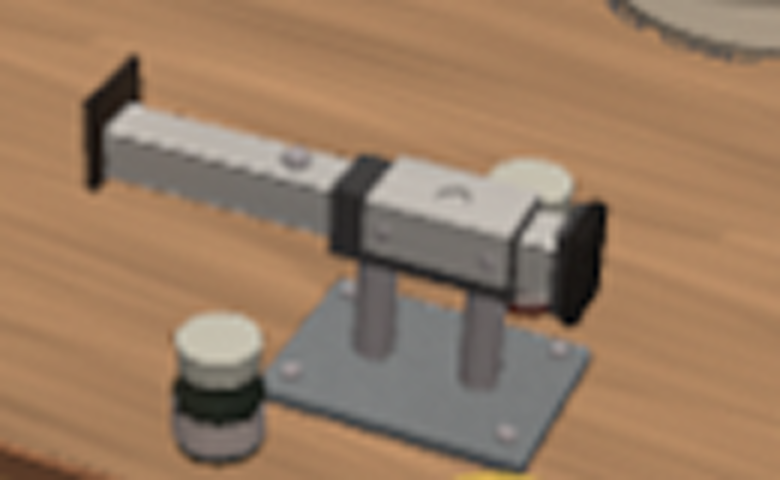

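The top crop shows the pin at (459,189), the hole at (252,206), the mouth edge at about (396,193), and the base corners at (122,104), (445,82), (465,320) and (140,345). The scene crop shows the pin at (296,158), the hole at (454,195) and the mouth at (346,172).

```bash
cat > h.py <<'E'
import cv2,numpy as np
def ray(d,u,v):
    K=np.array([[d["fx"],0,d["cx"]],[0,d["fy"],d["cy"]],[0,0,1]])
    p=cv2.undistortPoints(np.array([[[u,v]]],float),K,np.array([d["k1"],0,0,0,0]))[0,0]
    R=np.array(d["R"]);w=R.T@np.r_[p,1];return -R.T@np.array(d["t"]),w/np.linalg.norm(w)
def onz(d,u,v,z):
    c,w=ray(d,u,v);return c+w*(z-c[2])/w[2]
def tri(*rs):
    A=sum(np.eye(3)-np.outer(w,w) for c,w in rs);b=sum((np.eye(3)-np.outer(w,w))@c for c,w in rs);return np.linalg.solve(A,b)
E
python3 - <<'E'
import pickle;from h import *
D=pickle.load(open("d0.pkl","rb"));T,S=D["top"],D["scene"]
t=lambda u,v:(185+u/6-.4,170+v/6-.4)
s=lambda u,v:(215+u/6-.4,155+v/6-.4)
for n,a,b,z in(("pin",(459,189),(296,158),.122),("hole",(252,206),(454,195),.12),("mouth",(396,193),(346,172),.119)):
    print(n,tri(ray(T,*t(*a)),ray(S,*s(*b))),onz(T,*t(*a),z),onz(S,*s(*b),z))
B=np.array([onz(T,*t(*p),.012) for p in((122,104),(445,82),(465,320),(140,345))])
print("base",B.mean(0));ax=(B[0]+B[3]-B[1]-B[2])/2;print(np.linalg.norm(ax),np.degrees(np.arctan2(ax[1],ax[0])))
p=onz(T,*t(726,168),.138);print("plate top mid",p)
h=onz(T,*t(252,206),.12);q=onz(T,*t(459,189),.122);e=h-q;print("axis yaw pin-hole",np.degrees(np.arctan2(e[1],e[0])),np.linalg.norm(e))
g=ray(T,430/3,319/3+0);print("jarA",onz(T,343/1.5,365/1.5,.075),"jarB",onz(T,388/1.5,251/1.5,.065),"gourd",onz(T,215/1.5,320/1.5,.06))
E
```

```text
pin [ 0.53843748 -0.06382342  0.11883069] [ 0.53935959 -0.06569888  0.122     ] [ 0.5418988  -0.05946201  0.122     ]
hole [0.53062206 0.0221897  0.12117477] [0.53175852 0.02008505 0.12      ] [0.52762127 0.02350936 0.12      ]
mouth [ 0.53619658 -0.03685452  0.11813907] [ 0.53761547 -0.03956376  0.119     ] [ 0.53590565 -0.03356362  0.119     ]
base [0.53176534 0.01049957 0.012     ]
0.14680520583961612 94.57370378307222
plate top mid [ 0.54814244 -0.17484068  0.138     ]
axis yaw pin-hole 95.06358721199376 0.08614324745379152
jarA [0.43159657 0.01746821 0.075     ] jarB [ 0.62920513 -0.0580542   0.065     ] gourd [0.50674575 0.24500119 0.06      ]
```

```bash
python3 -m pendant '[20,-10,0,0,0,-6, 47.5,-25.4,0,0,0,-14.7, 47.5,-25.4,0,0,0,-14.7, 47.5,-25.4,0,0,0,-14.7, 47.5,-25.4,0,0,0,-14.7, 47.5,-25.4,0,0,0,-14.7, 47.5,-25.4,0,0,0,-14.7, 47.5,-25.4,0,0,0,-14.7, 47.5,-25.4,0,0,0,-14.7, 47.5,-25.4,0,0,0,-14.7, 47.5,-25.4,0,0,0,-14.7, 47.5,-25.4,0,0,0,-14.7, 47.5,-25.4,0,0,0,-14.7, 47.5,-25.4,0,0,0,-14.7]' 0
python3 - <<'E'
from rig import sensors, eyes
import cv2,pickle,numpy as np
d=eyes.read_camera("wrist");pickle.dump(d,open("d1.pkl","wb"));s=sensors.observe();print(s["orientation"],s["contact_force"],s["joints"])
print(-d["R"].T@d["t"])
cv2.imwrite("pics/d.png",cv2.resize(cv2.cvtColor(d["frame"],cv2.COLOR_RGB2BGR),(768,576)))
E
```

```text
time_s: 1.9
tool_pos: [0.5407, -0.081, 0.2057]
orientation: [0.678, 0.735, 0.0, 0.0]
contact_force: [0.4, 0.6, -0.9]
grip_width: -0.0004
finger_force: 0.0
[6.77475968e-01 7.35544894e-01 5.15838082e-05 1.39648460e-04] [ 0.39101779 -0.27223059 -0.2951259 ] [-2.15875661e-01  1.13626264e-01  1.33546494e+00 -5.21093386e-05
  1.69220824e+00 -2.98026937e-01]
[ 0.53479717 -0.01226891  0.37460641]
```

View pics/d.png

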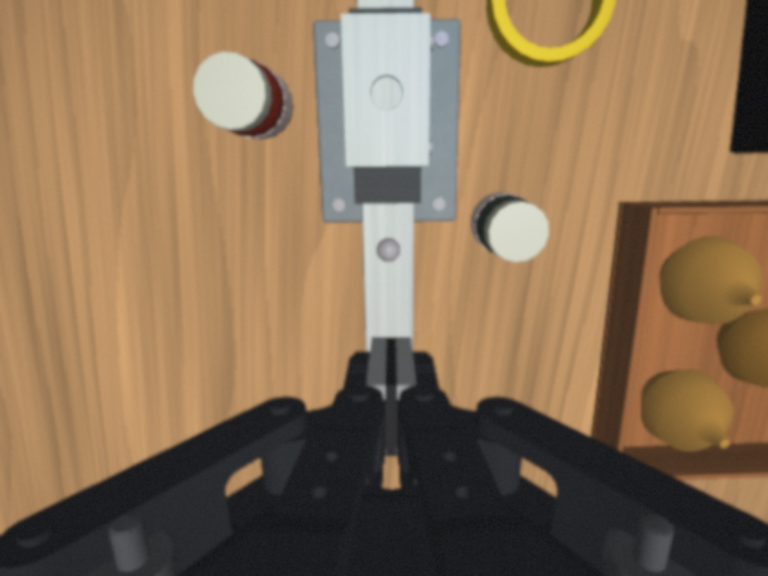

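Wrist view: pin at (388,249), hole at (387,92), mouth edge row 203 and column 388, closed fingertips' front edge at (391,338).

Run:
```python
import pickle;from h import *
d=pickle.load(open("d1.pkl","rb"));w=lambda u,v:((u-.25)/1.5,(v-.25)/1.5)
D=pickle.load(open("d0.pkl","rb"));T,S=D["top"],D["scene"]
t=lambda u,v:(185+u/6-.4,170+v/6-.4); s=lambda u,v:(215+u/6-.4,155+v/6-.4)
tcp=np.array([.5407,-.081,.2057]);yaw=2*np.arctan2(.73554,.67748);X=np.array([np.cos(yaw),np.sin(yaw)]);Y=np.array([X[1],-X[0]]);print(np.degrees(yaw))
f=lambda p:(np.round(p,4),"tool",np.round([(p[:2]-tcp[:2])@X,(p[:2]-tcp[:2])@Y],4))
for n,a,b,c,z in(("pin",(459,189),(296,158),(388,249),.122),("hole",(252,206),(454,195),(387,92),.12),("mouth",(396,193),(346,172),(388,203),.119)):
    print(n,"tri",f(tri(ray(T,*t(*a)),ray(S,*s(*b)),ray(d,*w(*c)))),"plane",f(onz(d,*w(*c),z)),f(onz(T,*t(*a),z)))
print("tip front",f(onz(d,*w(391,338),.2057)),"L",f(onz(d,*w(372,338),.2057)),"R",f(onz(d,*w(411,338),.2057)))
a=onz(d,*w(366,345),.115);b=onz(d,*w(414,345),.115);c=onz(d,*w(364,210),.115);e=onz(d,*w(413,210),.115)
print("tube mid near plate",f((a+b)/2),"near mouth",f((c+e)/2))
```

```text
94.7058395823823
pin tri (array([ 0.5381, -0.0635,  0.1185]), 'tool', array([ 0.0176, -0.0012])) plane (array([ 0.5375, -0.0621,  0.122 ]), 'tool', array([ 0.0191, -0.0016])) (array([ 0.5394, -0.0657,  0.122 ]), 'tool', array([ 0.0154, -0.0001]))
hole tri (array([0.5305, 0.0223, 0.1212]), 'tool', array([ 0.1038, -0.0017])) plane (array([0.5302, 0.0227, 0.12  ]), 'tool', array([ 0.1042, -0.002 ])) (array([0.5318, 0.0201, 0.12  ]), 'tool', array([ 0.1015, -0.0006]))
mouth tri (array([ 0.5359, -0.0366,  0.118 ]), 'tool', array([ 0.0446, -0.0012])) plane (array([ 0.5354, -0.036 ,  0.119 ]), 'tool', array([ 0.0453, -0.0016])) (array([ 0.5376, -0.0396,  0.119 ]), 'tool', array([0.0415, 0.0003]))
tip front (array([ 0.5408, -0.0825,  0.2057]), 'tool', array([-0.0015, -0.    ])) L (array([ 0.533 , -0.0832,  0.2057]), 'tool', array([-0.0015, -0.0078])) R (array([ 0.549 , -0.0819,  0.2057]), 'tool', array([-0.0015,  0.0082]))
tube mid near plate (array([ 0.5438, -0.1251,  0.115 ]), 'tool', array([-0.0442, -0.0005])) near mouth (array([ 0.536 , -0.0404,  0.115 ]), 'tool', array([ 0.0408, -0.0013]))
```

```bash
python3 -m pendant '[0,-0.1,3,0,0,0, 0,-0.1,6,0,0,0, 0,-0.1,7,0,0,0, 0,-0.1,7,0,0,0, 0,-0.1,7,0,0,0, 0,-0.1,7,0,0,0]' 0
python3 - <<'E'
from rig import sensors, eyes
import cv2,pickle,numpy as np
d=eyes.read_camera("wrist");pickle.dump(d,open("d2.pkl","wb"))
f=cv2.cvtColor(d["frame"],cv2.COLOR_RGB2BGR)[100:270,190:330]
cv2.imwrite("pics/e.png",cv2.resize(f,None,fx=3.5,fy=3.5,interpolation=cv2.INTER_CUBIC))
E
```

```text
time_s: 2.7
tool_pos: [0.5405, -0.0807, 0.1368]
orientation: [0.677, 0.736, 0.001, 0.001]
contact_force: [0.5, 0.4, 0.8]
grip_width: -0.0001
finger_force: 0.0
```

View pics/e.png

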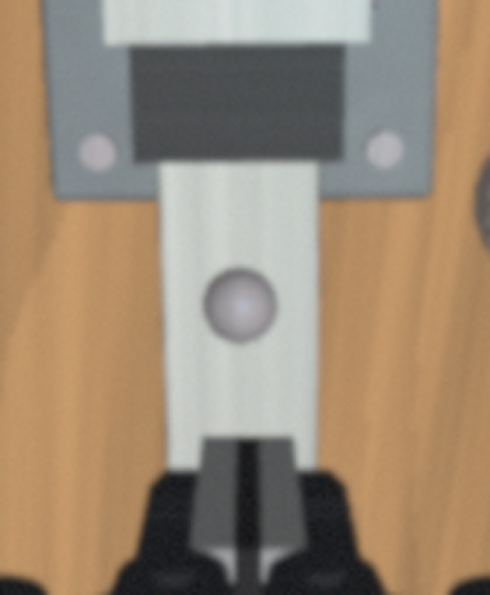

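Zoomed wrist view: pin at crop (240,305), mouth edge at row 160, tip front edge at row 437 (columns 203–295), tube edges at 163 and 317.

Run:
```python
import pickle;from h import *
d=pickle.load(open("d2.pkl","rb"));w=lambda u,v:(190+u/3.5-.4,100+v/3.5-.4)
tcp=np.array([.5405,-.0807]);yaw=np.radians(94.75);X=np.array([np.cos(yaw),np.sin(yaw)]);Y=np.array([X[1],-X[0]])
for n,u,v,z in(("pin",240,305,.122),("pinrear",240,343,.117),("mouth",240,160,.119),("tip",249,437,.1368),("tipL",203,437,.1368),("tipR",295,437,.1368),("tubeL",163,200,.115),("tubeR",317,200,.115)):
    p=onz(d,*w(u,v),z);print(n,p,(p[:2]-tcp)@X,(p[:2]-tcp)@Y)
```

```text
pin [ 0.53746113 -0.06191376  0.122     ] 0.018973357584128384 -0.0014727767959297614
pinrear [ 0.53815583 -0.07079208  0.117     ] 0.010068006153775901 -0.0015156635260222214
mouth [ 0.53533164 -0.03569291  0.119     ] 0.04528049662910071 -0.0014236534363425647
tip [ 0.54071523 -0.08175862  0.1368    ] -0.0010728109430773508 0.00012682637282451653
tipL [ 0.5326464  -0.08241767  0.1368    ] -0.0010614232135661512 -0.007968865494734875
tipR [ 0.54878645 -0.08110171  0.1368    ] -0.0010865210353567436 0.008224723898583988
tubeL [ 0.52166079 -0.04478566  0.115     ] 0.0373510357359787 -0.01580050605325028
tubeR [ 0.55025105 -0.04243586  0.115     ] 0.037325252972867186 0.012886139929124395
```

```bash
python3 -m pendant '[-0.3,-0.14,0.8,0,0,0, -0.3,-0.14,1.4,0,0,0, -0.3,-0.14,1.6,0,0,0, -0.3,-0.14,1.6,0,0,0, -0.3,-0.14,1.6,0,0,0, -0.3,-0.14,1.6,0,0,0]' 0
python3 - <<'E'
from rig import sensors, eyes
import cv2,pickle,numpy as np
d=eyes.read_camera("scene");w=eyes.read_camera("wrist");pickle.dump((d,w),open("d3.pkl","wb"))
k=lambda x:cv2.cvtColor(x,cv2.COLOR_RGB2BGR)
a=cv2.resize(k(d["frame"])[140:215,215:315],(600,450),interpolation=cv2.INTER_CUBIC)
b=cv2.resize(k(w["frame"])[120:270,227:293],(198,450),interpolation=cv2.INTER_CUBIC)
cv2.imwrite("pics/f.png",np.hstack([a,b]))
print(sensors.observe()["contact_force"])
E
```

```text
time_s: 3.5
tool_pos: [0.5389, -0.0837, 0.1197]
orientation: [0.677, 0.736, 0.0, 0.0]
contact_force: [0.1, 0.2, 0.0]
grip_width: -0.0003
finger_force: 0.0
[0.17564709 0.58265258 0.49292049]
```

View pics/f.png

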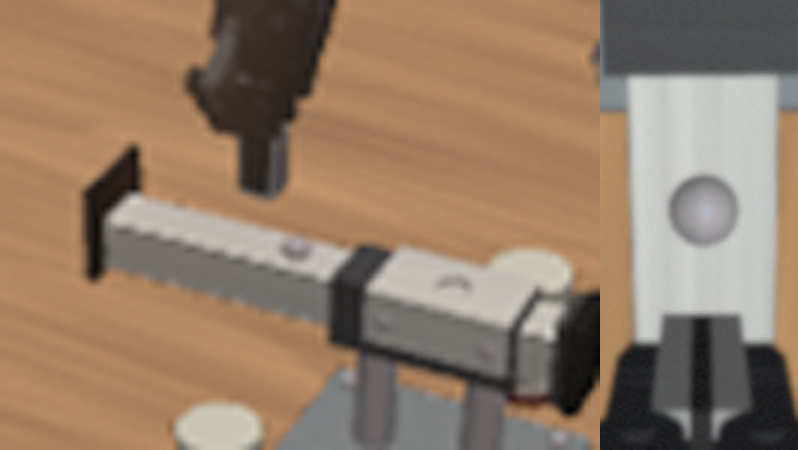

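The side view (left) shows the fingertip's end at crop (263,193) standing visibly above the tube, with the pin at (296,248). In the wrist crop (right) the tip front edge is at (703,315) and the pin at (704,210). Next I triangulate the tip.

Run:
```python
import pickle;from h import *
d,w=pickle.load(open("d3.pkl","rb"))
s=lambda u,v:(215+u/6-.4,140+v/6-.4); q=lambda u,v:(227+(u-600)/3-.35,120+v/3-.35)
tcp=np.array([.5389,-.0837]);yaw=np.radians(94.75);X=np.array([np.cos(yaw),np.sin(yaw)]);Y=np.array([X[1],-X[0]])
f=lambda p:(np.round(p,4),np.round([(p[:2]-tcp)@X,(p[:2]-tcp)@Y],4))
print("pin",f(tri(ray(d,*s(296,248)),ray(w,*q(704,210)))))
print("tip nearR",f(tri(ray(d,*s(274,195)),ray(w,*q(742,315)))))
print("tip far/left front", f(tri(ray(d,*s(286,189)),ray(w,*q(662,315)))))
print(np.round(-np.array(w["R"]).T@w["t"],4))
```

```text
pin (array([ 0.5375, -0.0624,  0.1189]), array([0.0214, 0.0003]))
tip nearR (array([ 0.5446, -0.0714,  0.1509]), array([0.0118, 0.0067]))
tip far/left front (array([ 0.531 , -0.0731,  0.1475]), array([ 0.0112, -0.007 ]))
[ 0.5329 -0.015   0.2886]
```

```bash
python3 -m pendant '[0,0,-1,0,0,0, 0,0,-1,0,0,0, 0.95,0,-1,0,0,0, 0.95,0,-0.9,0,0,0, 0.95,0,-0.8,0,0,0, 0.95,0,-0.6,0,0,0, 0.95,0,-0.5,0,0,0, 0.95,0,-0.4,0,0,0,0.95,0,-0.4,0,0,0,0.95,0,-0.4,0,0,0]' 0; python3 -m pendant '[0,0,0.1,0,0,0, 0,0,0.2,0,0,0, 0,0,0.3,0,0,0, 0,0,0.4,0,0,0, 0,0,0.4,0,0,0]';python3 -m pendant '[0,0,0.1,0,0,0, 0,0,0.2,0,0,0, 0,0,0.3,0,0,0, 0,0,0.4,0,0,0, 0,0,0.4,0,0,0]'
```

```text
time_s: 4.85
tool_pos: [0.538, -0.0742, 0.1236]
orientation: [0.677, 0.736, 0.0, 0.0]
contact_force: [0.0, -0.6, -0.1]
grip_width: -0.0001
finger_force: 0.0
time_s: 5.48
tool_pos: [0.5379, -0.0742, 0.1193]
orientation: [0.677, 0.736, -0.0, -0.0]
contact_force: [0.5, -0.8, 0.1]
grip_width: 0.0001
finger_force: 0.0
time_s: 6.1
tool_pos: [0.538, -0.0742, 0.1154]
orientation: [0.677, 0.736, -0.0, -0.0]
contact_force: [0.4, -0.2, -0.3]
grip_width: -0.0002
finger_force: 0.0
```

```bash
for i in 1; do python3 -m pendant '[0,0,0.2,0,0,0, 0,0,0.4,0,0,0, 0,0,0.6,0,0,0, 0,0,0.8,0,0,0, 0,0,1.0,0,0,0, 0,0,1.0,0,0,0]'; done; python3 -m pendant '[0,0,0.1,0,0,0, 0,0,0.2,0,0,0, 0,0,0.3,0,0,0, 0,0,0.4,0,0,0, 0,0,0.4,0,0,0]'
python3 - <<'E'
from rig import sensors, eyes
import cv2,pickle,numpy as np
d=eyes.read_camera("scene");w=eyes.read_camera("wrist");pickle.dump((d,w),open("d4.pkl","wb"))
k=lambda x:cv2.cvtColor(x,cv2.COLOR_RGB2BGR)
a=cv2.resize(k(d["frame"])[140:215,215:315],(600,450),interpolation=cv2.INTER_CUBIC)
b=cv2.resize(k(w["frame"])[120:270,227:293],(198,450),interpolation=cv2.INTER_CUBIC)
cv2.imwrite("pics/g.png",np.hstack([a,b]))
E
```

```text
time_s: 6.85
tool_pos: [0.5379, -0.0742, 0.1053]
orientation: [0.677, 0.736, -0.0, -0.0]
contact_force: [0.3, -0.3, -0.8]
grip_width: 0.0002
finger_force: 0.0
time_s: 7.48
tool_pos: [0.538, -0.0742, 0.1014]
orientation: [0.677, 0.736, -0.0, -0.0]
contact_force: [-0.8, 0.5, 0.1]
grip_width: 0.0001
finger_force: 0.0
```

View pics/g.png

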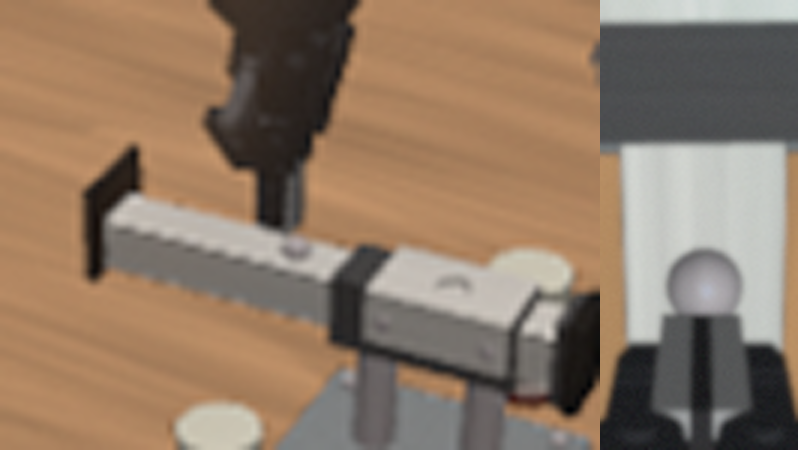

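The side view shows the tip (275,225) about a centimetre above the pin. The wrist view shows the pin at (704,285) centred ahead of the tip edge at row 315. I descend by feel.

```bash
python3 -m pendant '[0,0,0.1,0,0,0, 0,0,0.2,0,0,0, 0,0,0.3,0,0,0, 0,0,0.4,0,0,0, 0,0,0.4,0,0,0]'|sed -n '2p;4p'; python3 -m pendant '[0,0,0.1,0,0,0, 0,0,0.2,0,0,0, 0,0,0.3,0,0,0, 0,0,0.4,0,0,0, 0,0,0.4,0,0,0]'|sed -n '2p;4p';python3 -m pendant '[0,0,0.1,0,0,0, 0,0,0.2,0,0,0, 0,0,0.2,0,0,0]'|sed -n '2p;4p'
```

```text
tool_pos: [0.5381, -0.0742, 0.0976]
contact_force: [-0.6, 0.3, 0.7]
tool_pos: [0.5381, -0.0742, 0.0936]
contact_force: [-1.0, -0.3, 3.9]
tool_pos: [0.5381, -0.0742, 0.0916]
contact_force: [0.1, 1.1, 4.4]
```

```bash
python3 -m pendant '[0,0,0.1,0,0,0, 0,0,0.2,0,0,0, 0,0,0.3,0,0,0, 0,0,0.3,0,0,0]'|sed -n '2p;4p'; for i in 1; do python3 -m pendant '[0,0,0.05,0,0,0, 0,0,0.1,0,0,0, 0,0,0.1,0,0,0]'|sed -n '2p;4p'; done;  python3 -m pendant '[0,0,0.05,0,0,0, 0,0,0.1,0,0,0, 0,0,0.1,0,0,0]'|sed -n '2p;4p'
```

```text
tool_pos: [0.5382, -0.0742, 0.0892]
contact_force: [-2.4, 1.5, 8.8]
tool_pos: [0.5383, -0.0742, 0.0892]
contact_force: [-6.3, 1.4, 13.1]
tool_pos: [0.5384, -0.0742, 0.0892]
contact_force: [-8.4, 2.5, 17.7]
```

The finger bottoms on the tube at TCP z=0.0892, but pin contact only began near 0.0955. That means the edge sits on the dome's rear shoulder, so I lift, go about 4 mm forward and retry.

```bash
python3 -m pendant '[0,0,-0.5,0,0,0, 0,0,-1,0,0,0, 0,0,-1.5,0,0,0, 0.4,-0.05,-1.5,0,0,0, 0.4,-0.05,-1.5,0,0,0, 0.4,-0.05,-1.2,0,0,0, 0.4,-0.05,-1.0,0,0,0, 0.4,-0.05,-0.9,0,0,0, 0.4,-0.05,-0.9,0,0,0]'|sed -n '2p;4p'; for i in 1; do python3 -m pendant '[0,0,0.05,0,0,0, 0,0,0.1,0,0,0, 0,0,0.1,0,0,0]'|sed -n '2p;4p'; done;  python3 -m pendant '[0,0,0.05,0,0,0, 0,0,0.1,0,0,0, 0,0,0.1,0,0,0]'|sed -n '2p;4p'
```

```text
tool_pos: [0.5373, -0.0703, 0.0957]
contact_force: [-0.3, 0.8, 4.4]
tool_pos: [0.5373, -0.0703, 0.0946]
contact_force: [-1.2, 0.5, 4.6]
tool_pos: [0.5373, -0.0703, 0.0935]
contact_force: [-1.5, 0.4, 4.5]
```

```bash
python3 -m pendant '[0,0,0.1,0,0,0, 0,0,0.2,0,0,0, 0,0,0.2,0,0,0]'|sed -n '2p;4p';  python3 -m pendant '[0,0,0.1,0,0,0, 0,0,0.2,0,0,0, 0,0,0.2,0,0,0]'|sed -n '2p;4p';python3 -m pendant '[0,0,0.1,0,0,0, 0,0,0.2,0,0,0, 0,0,0.2,0,0,0]'|sed -n '2p;4p'
```

```text
tool_pos: [0.5373, -0.0703, 0.0916]
contact_force: [0.1, 0.5, 5.8]
tool_pos: [0.5373, -0.0703, 0.0898]
contact_force: [-0.3, 1.2, 7.4]
tool_pos: [0.5374, -0.0703, 0.0892]
contact_force: [-4.7, 1.3, 13.2]
```

```bash
python3 -m pendant '[0,-0.04,0.08,0,0,0, 0,-0.04,0.15,0,0,0, 0,-0.04,0.15,0,0,0]'|sed -n '2p;4p';  python3 -m pendant '[0.1,0,0,0,0,0, 0.2,0,0,0,0,0, 0.3,0,0,0,0,0, 0.4,0,0,0,0,0,0.5,0,0,0,0,0]'|sed -n '2p;4p';python3 -m pendant '[0.1,0,0,0,0,0, 0.2,0,0,0,0,0, 0.3,0,0,0,0,0, 0.4,0,0,0,0,0,0.5,0,0,0,0,0]'|sed -n '2p;4p'
```

```text
tool_pos: [0.5375, -0.0703, 0.0892]
contact_force: [-8.0, 2.9, 20.1]
tool_pos: [0.5373, -0.0678, 0.0892]
contact_force: [-6.5, -6.9, 19.7]
tool_pos: [0.5368, -0.0629, 0.0892]
contact_force: [-6.7, -7.4, 18.9]
```

```bash
cat > pl.py <<'E'
import pickle;from h import *
from rig import eyes,sensors
d=eyes.read_camera("top");f=d["frame"].astype(int)
m=(f.max(2)<45);m[:,:280]=0;m[:,345:]=0;m[:180]=0;m[215:]=0
v,u=np.nonzero(m);
if len(u)>5: print("plate px",len(u),u.mean(),v.mean(),"->",onz(d,u.mean(),v.mean(),.11)[1])
d0=pickle.load(open("d0.pkl","rb"))["top"];f=d0["frame"].astype(int);m0=(f.max(2)<45);m0[:,:280]=0;m0[:,345:]=0;m0[:180]=0;m0[215:]=0
v,u=np.nonzero(m0);print("start",len(u),u.mean(),v.mean(),"->",onz(d0,u.mean(),v.mean(),.11)[1])
E
python3 pl.py;  python3 -m pendant '[0.1,-0.03,0,0,0,0, 0.2,-0.03,0,0,0,0, 0.3,-0.03,0,0,0,0, 0.4,-0.03,0,0,0,0,0.5,-0.03,0,0,0,0]'|sed -n '2p;4p';python3 -m pendant '[0.1,0,0,0,0,0, 0.2,0,0,0,0,0, 0.3,0,0,0,0,0, 0.4,0,0,0,0,0,0.5,0,0,0,0,0]'|sed -n '2p;4p'; python3 pl.py
```

```text
plate px 19 299.7368421052632 200.05263157894737 -> -0.16235584488768504
start 21 303.85714285714283 197.85714285714286 -> -0.1726784693597121
tool_pos: [0.5364, -0.0578, 0.0892]
contact_force: [-5.4, -7.7, 18.5]
tool_pos: [0.5359, -0.0528, 0.0892]
contact_force: [-5.8, -7.6, 18.1]
plate px 21 294.23809523809524 202.95238095238096 -> -0.14859485096826625
start 21 303.85714285714283 197.85714285714286 -> -0.1726784693597121
```

```bash
r='';for i in 1 ; do python3 -m pendant '[0.1,0,0,0,0,0, 0.2,0,0,0,0,0, 0.3,0,0,0,0,0, 0.3,0,0,0,0,0]'|sed -n '2p;4p';done; python3 -m pendant '[0.1,0,0,0,0,0, 0.2,0,0,0,0,0, 0.2,0,0,0,0,0]'|sed -n '2p;4p';python3 -m pendant '[0.1,0,0,0,0,0, 0.1,0,0,0,0,0]'|sed -n '2p;4p'
```

```text
tool_pos: [0.5356, -0.0497, 0.0892]
contact_force: [-6.1, -7.1, 19.1]
tool_pos: [0.5355, -0.0478, 0.0892]
contact_force: [-6.1, -7.1, 18.6]
tool_pos: [0.5355, -0.0477, 0.0892]
contact_force: [-6.1, -10.4, 18.7]
```

```bash
python3 -m pendant '[0,0,-0.2,0,0,0, 0,0,-0.5,0,0,0, 0,0,-1,0,0,0, 0,0,-2,0,0,0, -2,0,-4,0,0,0, -4,0,-6,0,0,0, -6,0,-8,0,0,0,  -6,0,-8,0,0,0,  -6,0,-8,0,0,0]'|sed -n '2p;4p'
python3 - <<'E'
from rig import eyes
import cv2,pickle,numpy as np
w=eyes.read_camera("wrist");t=eyes.read_camera("top");s=eyes.read_camera("scene");pickle.dump((s,w,t),open("d5.pkl","wb"))
k=lambda x:cv2.cvtColor(x,cv2.COLOR_RGB2BGR)
a=cv2.resize(k(w["frame"])[20:240,190:330],(382,600),interpolation=cv2.INTER_CUBIC)
b=cv2.resize(k(s["frame"])[155:225,220:317],(416,300),interpolation=cv2.INTER_CUBIC)
c=cv2.resize(k(t["frame"])[165:237,210:310],(416,300),interpolation=cv2.INTER_CUBIC)
cv2.imwrite("pics/i.png",np.hstack([a,np.vstack([b,c])]))
E
```

```text
tool_pos: [0.5389, -0.1034, 0.1649]
contact_force: [0.7, 0.8, -0.3]
```

View pics/i.png

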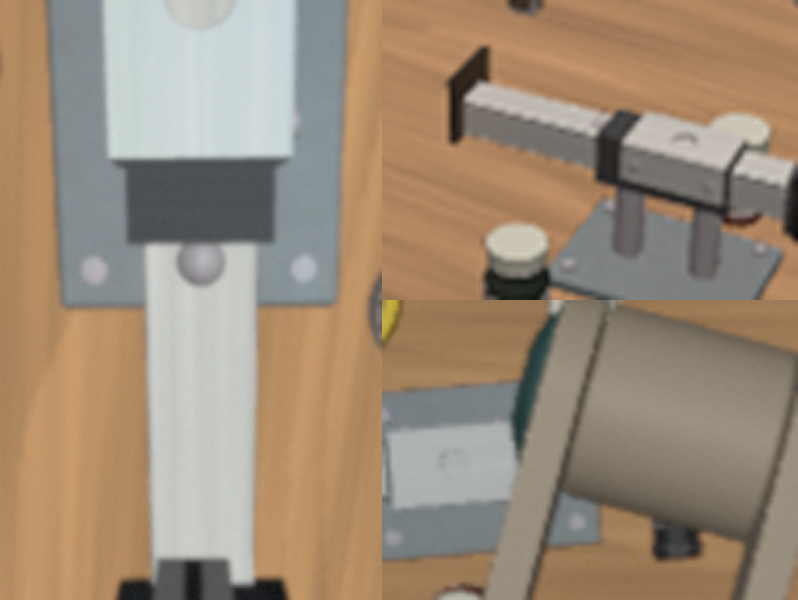

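Wrist view (left): the sleeve mouth is at row 243 and the pin at (200,262), still mostly visible, so its front edge is only 1–2 mm under. The scene view shows no bump at the mouth, so it may be caught or under. A gentle plate push will tell.

```bash
python3 -m pendant '[-4,0.2,0,0,0,0, -8.5,0.2,0,0,0,0, -8.5,0.2,0,0,0,0, -8.5,0.2,4,0,0,0, -8.5,0.2,7,0,0,0, -8.5,0.2,8.6,0,0,0, -8.5,0.2,8.6,0,0,0, -8.5,0.2,8.6,0,0,0, -8.5,0.2,8.6,0,0,0]'|sed -n '1,4p'; python3 -m pendant '[0.3,0,0,0,0,0, 0.6,0,0,0,0,0, 0.9,0,0,0,0,0, 1.2,0,0,0,0,0,1.5,0,0,0,0,0,1.5,0,0,0,0,0]'|sed -n '2p;4p'
```

```text
time_s: 19.95
tool_pos: [0.5491, -0.1889, 0.0815]
orientation: [0.677, 0.736, 0.0, 0.001]
contact_force: [-0.0, -0.2, -0.5]
tool_pos: [0.5471, -0.1735, 0.08]
contact_force: [-0.6, -0.2, 0.0]
```

```bash
for i in 1; do python3 -m pendant '[0.1,0,0,0,0,0, 0.2,0,0,0,0,0, 0.3,0,0,0,0,0, 0.4,0,0,0,0,0,0.5,0,0,0,0,0,0.5,0,0,0,0,0]'|sed -n '2p;4p';done; python3 -m pendant '[0.1,0,0,0,0,0, 0.2,0,0,0,0,0, 0.3,0,0,0,0,0, 0.3,0,0,0,0,0]'|sed -n '2p;4p'; python3 -m pendant '[0.1,0,0,0,0,0, 0.2,0,0,0,0,0, 0.2,0,0,0,0,0]'|sed -n '2p;4p'; python3 -m pendant '[0.1,0,0,0,0,0, 0.2,0,0,0,0,0, 0.2,0,0,0,0,0]'|sed -n '2p;4p'
```

```text
tool_pos: [0.5467, -0.1687, 0.08]
contact_force: [-0.1, -0.6, 0.4]
tool_pos: [0.5464, -0.1657, 0.08]
contact_force: [0.9, 0.6, 0.4]
tool_pos: [0.5463, -0.1637, 0.08]
contact_force: [0.4, -0.3, -0.8]
tool_pos: [0.5461, -0.1618, 0.08]
contact_force: [0.3, 0.1, -0.2]
```

```bash
for i in 1; do python3 -m pendant '[0.1,0,0,0,0,0, 0.2,0,0,0,0,0, 0.3,0,0,0,0,0, 0.3,0,0,0,0,0]'|sed -n '2p;4p'; python3 -m pendant '[0.1,0,0,0,0,0, 0.2,0,0,0,0,0, 0.2,0,0,0,0,0]'|sed -n '2p;4p'; python3 -m pendant '[0.1,0,0,0,0,0, 0.2,0,0,0,0,0, 0.2,0,0,0,0,0]'|sed -n '2p;4p'; done
```

```text
tool_pos: [0.5461, -0.1615, 0.0801]
contact_force: [3.0, -10.9, -3.2]
tool_pos: [0.546, -0.1609, 0.0801]
contact_force: [3.5, -17.0, -4.1]
tool_pos: [0.546, -0.1603, 0.0802]
contact_force: [4.8, -22.3, -5.6]
```

The pin is caught (plate stops at about 22 N), so too little of the pin was under the wall. I back off and measure where it now stands.

```bash
python3 -m pendant '[-1,0,0,0,0,0, -3,0,0,0,0,0, -3,0,-3,0,0,0, -3,-0.2,-8.5,0,0,0, -3,-0.2,-8.5,0,0,0, 0,-0.2,-8.5,0,0,0, 5.1,-0.2,-8.5,0,0,0, 5.1,-0.2,-8.5,0,0,0, 5.1,-0.2,-8.5,0,0,0, 5.1,-0.2,-8.5,0,0,0]'|sed -n '1,4p'
cat > pin.py <<'E'
import pickle;from h import *
from rig import eyes
def prof(w,z0=.119):
    g=cv2.cvtColor(w["frame"],cv2.COLOR_RGB2GRAY).astype(int)
    # crop coords scale 382/140
    u=int(round(190+200/2.73));return g[90:140,u-2:u+3].mean(1).round().astype(int)
s,w,t=pickle.load(open("d5.pkl","rb"));print(prof(w).tolist())
w2=eyes.read_camera("wrist");pickle.dump(w2,open("d6.pkl","wb"));print(prof(w2).tolist())
for d in(w,w2):
    print([onz(d,263,v,z)[:2].round(4).tolist() for v,z in((109,.119),(124,.117),(126,.116))])
E
python3 pin.py
```

```text
time_s: 25.2
tool_pos: [0.5393, -0.1052, 0.1646]
orientation: [0.678, 0.735, -0.0, -0.0]
contact_force: [0.2, -0.2, 0.8]
[81, 80, 80, 80, 79, 79, 81, 82, 83, 81, 81, 80, 80, 80, 81, 80, 79, 84, 99, 127, 154, 167, 173, 177, 178, 177, 175, 169, 164, 159, 152, 144, 135, 135, 152, 179, 195, 199, 200, 200, 199, 199, 199, 200, 200, 199, 200, 200, 199, 199]
[80, 80, 80, 80, 82, 82, 82, 82, 81, 81, 81, 81, 80, 80, 82, 95, 127, 158, 174, 179, 180, 179, 176, 170, 165, 158, 152, 144, 136, 140, 162, 188, 198, 199, 200, 200, 200, 199, 200, 200, 200, 200, 199, 199, 199, 198, 199, 199, 199, 199]
[[0.535, -0.0361], [0.5359, -0.0466], [0.536, -0.0481]]
[[0.5355, -0.038], [0.5364, -0.0484], [0.5365, -0.0499]]
```

```bash
python3 -m pendant '[5.44,0.1,0,0,0,0, 5.44,0.1,0,0,0,0, 5.44,0.1,3,0,0,0, 5.44,0.1,5,0,0,0, 5.44,0.1,5.8,0,0,0, 5.44,0.1,6.2,0,0,0, 5.44,0.1,6.4,0,0,0, 5.44,0.1,6.4,0,0,0, 5.44,0.1,6.4,0,0,0]'|sed -n '2p;4p'; for i in 1; do python3 -m pendant '[0,0,0.1,0,0,0, 0,0,0.2,0,0,0, 0,0,0.3,0,0,0, 0,0,0.3,0,0,0]'|sed -n '2p;4p'; python3 -m pendant '[0,0,0.1,0,0,0, 0,0,0.2,0,0,0, 0,0,0.3,0,0,0, 0,0,0.3,0,0,0]'|sed -n '2p;4p'; python3 -m pendant '[0,0,0.1,0,0,0, 0,0,0.2,0,0,0, 0,0,0.2,0,0,0]'|sed -n '2p;4p'; done
```

```text
tool_pos: [0.5361, -0.05, 0.1015]
contact_force: [0.2, 0.3, -0.8]
tool_pos: [0.5357, -0.0499, 0.0979]
contact_force: [-0.4, 0.2, 0.4]
tool_pos: [0.5357, -0.0499, 0.0948]
contact_force: [0.3, 0.2, -0.5]
tool_pos: [0.5358, -0.0499, 0.093]
contact_force: [-0.3, 0.7, 0.3]
```

```bash
python3 -m pendant '[-0.1,0,0,0,0,0, -0.1,0,0.1,0,0,0, -0.1,0,0.2,0,0,0, -0.1,0,0.2,0,0,0]'|sed -n '2p;4p'; python3 -m pendant '[0,0,0.1,0,0,0, 0,0,0.15,0,0,0, 0,0,0.15,0,0,0]'|sed -n '2p;4p';  python3 -m pendant '[0,0,0.05,0,0,0, 0,0,0.1,0,0,0, 0,0,0.1,0,0,0]'|sed -n '2p;4p';python3 -m pendant '[0,0,0.05,0,0,0, 0,0,0.1,0,0,0, 0,0,0.1,0,0,0]'|sed -n '2p;4p'
```

```text
tool_pos: [0.5361, -0.0509, 0.0914]
contact_force: [-1.4, -0.3, 3.5]
tool_pos: [0.5362, -0.0508, 0.0901]
contact_force: [-0.5, 0.4, 6.0]
tool_pos: [0.5362, -0.0508, 0.0893]
contact_force: [-1.5, 0.3, 7.0]
tool_pos: [0.5362, -0.0508, 0.0892]
contact_force: [-4.6, 1.0, 12.7]
```

```bash
python3 -m pendant '[0,-0.04,0.1,0,0,0, 0,-0.04,0.16,0,0,0, 0,-0.04,0.16,0,0,0]'|sed -n '2p;4p'; python3 -m pendant '[0.1,0,0,0,0,0, 0.2,0,0,0,0,0, 0.3,0,0,0,0,0, 0.4,0,0,0,0,0, 0.4,0,0,0,0,0]'|sed -n '2p;4p';python3 -m pendant '[0.1,0,0,0,0,0, 0.15,0,0,0,0,0, 0.15,0,0,0,0,0]'|sed -n '2p;4p'
```

```text
tool_pos: [0.5363, -0.0508, 0.0892]
contact_force: [-7.6, 1.4, 19.5]
tool_pos: [0.5362, -0.0491, 0.0892]
contact_force: [-6.1, -7.0, 18.3]
tool_pos: [0.5361, -0.0478, 0.0892]
contact_force: [-6.2, -7.8, 17.8]
```

Now the fingertip is at the wall with the tube dragged 3 mm further. I lift straight up and measure.

```bash
python3 -m pendant '[0.05,0,0,0,0,0, 0.05,0,-0.2,0,0,0, 0,0,-0.5,0,0,0, 0,0,-1,0,0,0, 0,0,-2,0,0,0, -2,0,-4,0,0,0, -4,0,-6,0,0,0, -5.8,0,-8,0,0,0,  -5.8,0,-8,0,0,0,  -5.8,0,-8,0,0,0]'|sed -n '1,2p;4p'; python3 pin.py | sed -n 2,4p
```

```text
time_s: 32.0
tool_pos: [0.5395, -0.1025, 0.165]
contact_force: [-0.1, -0.2, -0.4]
[81, 82, 80, 80, 80, 80, 79, 81, 82, 82, 82, 81, 81, 81, 80, 80, 80, 80, 83, 97, 131, 162, 171, 167, 162, 159, 166, 180, 193, 199, 200, 200, 200, 200, 200, 199, 200, 199, 199, 200, 200, 200, 200, 199, 199, 199, 199, 199, 199, 199]
[[0.535, -0.0361], [0.5359, -0.0466], [0.536, -0.0481]]
[[0.5356, -0.0353], [0.5365, -0.0457], [0.5366, -0.0472]]
```

```bash
python3 -m pendant '[-5,0.15,0,0,0,0, -8.3,0.15,0,0,0,0, -8.3,0.15,0,0,0,0, -8.3,0.15,4,0,0,0, -8.3,0.15,8.5,0,0,0, -8.3,0.15,8.5,0,0,0, -8.3,0.15,8.5,0,0,0, -7.5,0.15,8.5,0,0,0, -7,0.15,8.5,0,0,0, -6.5,0.15,8.5,0,0,0, -6.2,0.15,8.5,0,0,0, -6,0.15,8.5,0,0,0, -6,0.15,8.5,0,0,0]'|sed -n '1,2p;4p'; python3 -m pendant '[0.15,0,0,0,0,0, 0.3,0,0,0,0,0, 0.45,0,0,0,0,0, 0.6,0,0,0,0,0, 0.7,0,0,0,0,0, 0.7,0,0,0,0,0]'|sed -n '2p;4p'
```

```text
time_s: 33.67
tool_pos: [0.5463, -0.1629, 0.0809]
contact_force: [0.4, 0.7, 0.5]
tool_pos: [0.5459, -0.1576, 0.081]
contact_force: [1.9, -7.0, -2.1]
```

```bash
python3 -m pendant '[0.1,0,0,0,0,0, 0.2,0,0,0,0,0, 0.3,0,0,0,0,0, 0.4,0,0,0,0,0, 0.5,0,0,0,0,0]'|sed -n '2p;4p'
```

```text
tool_pos: [0.5455, -0.1535, 0.081]
contact_force: [1.1, -10.9, -2.7]
```

```bash
python3 -m pendant '[0.2,0,0,0,0,0, 0.4,0,0,0,0,0, 0.6,0,0,0,0,0, 0.8,0,0,0,0,0, 1.0,0,0,0,0,0, 1.2,0,0,0,0,0, 1.4,0,0,0,0,0, 1.6,0,0,0,0,0, 1.8,0,0,0,0,0, 2.0,0,0,0,0,0]'|sed -n '1,2p;4p'
```

```text
time_s: 36.3
tool_pos: [0.5436, -0.1335, 0.081]
contact_force: [0.6, -11.9, -1.2]
```

```bash
python3 -m pendant '[0.2,0,0,0,0,0, 0.4,0,0,0,0,0, 0.6,0,0,0,0,0, 0.8,0,0,0,0,0, 1.0,0,0,0,0,0, 1.2,0,0,0,0,0, 1.4,0,0,0,0,0, 1.6,0,0,0,0,0, 1.8,0,0,0,0,0, 2.0,0,0,0,0,0]'|sed -n '1,2p;4p'; python3 -m pendant '[0.1,0,0,0,0,0, 0.2,0,0,0,0,0, 0.3,0,0,0,0,0, 0.4,0,0,0,0,0]'|sed -n '1,2p;4p'
```

```text
time_s: 37.55
tool_pos: [0.5418, -0.1138, 0.081]
contact_force: [-0.6, -11.3, -1.8]
time_s: 38.05
tool_pos: [0.5414, -0.1098, 0.081]
contact_force: [0.6, -11.7, -1.4]
```

```bash
P='python3 -m pendant'; python3 -m pendant '[0.08,0,0,0,0,0, 0.16,0,0,0,0,0, 0.24,0,0,0,0,0, 0.3,0,0,0,0,0]'|sed -n '2p;4p'; python3 -m pendant '[0.08,0,0,0,0,0, 0.16,0,0,0,0,0, 0.2,0,0,0,0,0]'|sed -n '2p;4p'; python3 -m pendant '[0.08,0,0,0,0,0, 0.16,0,0,0,0,0, 0.2,0,0,0,0,0]'|sed -n '2p;4p'
```

```text
tool_pos: [0.5411, -0.1064, 0.0809]
contact_force: [-0.3, -10.3, -0.3]
tool_pos: [0.5409, -0.1038, 0.0809]
contact_force: [-1.8, -7.2, -0.6]
tool_pos: [0.5406, -0.1012, 0.0809]
contact_force: [-2.3, -4.6, 0.8]
```

```bash
python3 -m pendant '[0.08,0,0,0,0,0, 0.1,0,0,0,0,0, 0.1,0,0,0,0,0]'|sed -n '2p;4p'; python3 -m pendant '[0.08,0,0,0,0,0, 0.1,0,0,0,0,0, 0.1,0,0,0,0,0]'|sed -n '2p;4p';python3 -m pendant '[0.08,0,0,0,0,0, 0.1,0,0,0,0,0, 0.1,0,0,0,0,0]'|sed -n '2p;4p'
```

```text
tool_pos: [0.5406, -0.1003, 0.0809]
contact_force: [-2.3, -5.7, 0.4]
tool_pos: [0.5405, -0.0997, 0.0809]
contact_force: [-1.8, -7.5, 1.0]
tool_pos: [0.5404, -0.0988, 0.0809]
contact_force: [-2.1, -7.9, -0.0]
```

```bash
python3 -m pendant '[0.08,0,0,0,0,0, 0.1,0,0,0,0,0, 0.1,0,0,0,0,0]'|sed -n '2p;4p'
python3 - <<'E'
from rig import eyes
import cv2,pickle,numpy as np
s=eyes.read_camera("scene");w=eyes.read_camera("wrist")
k=lambda x:cv2.cvtColor(x,cv2.COLOR_RGB2BGR)
b=cv2.resize(k(s["frame"])[155:225,220:317],(416,300),interpolation=cv2.INTER_CUBIC)
c=cv2.resize(k(w["frame"])[0:150,190:330],(350,375),interpolation=cv2.INTER_CUBIC)
o=np.zeros((375,766,3),np.uint8);o[:300,:416]=b;o[:,416:]=c
cv2.imwrite("pics/j.png",o)
E
```

```text
tool_pos: [0.5403, -0.0978, 0.0809]
contact_force: [-2.2, -6.3, -0.7]
```

View pics/j.png

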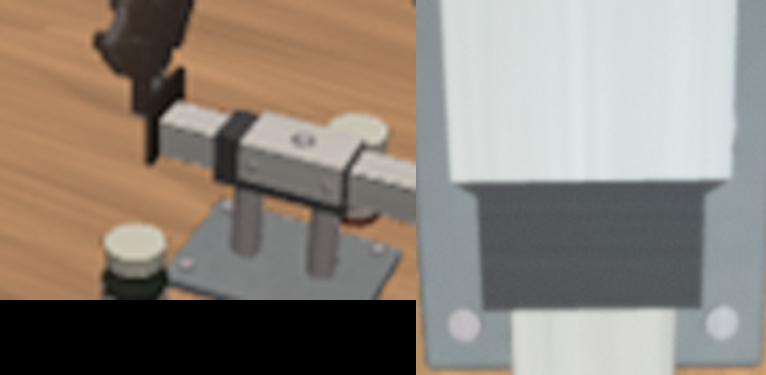

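The scene view shows the hole at (303,139), now with the pin visible in it as a light centre inside a ring. It has at least begun to rise, so I push gently until it stops hard.

```bash
python3 -m pendant '[0.05,0,0,0,0,0, 0.1,0,0,0,0,0, 0.1,0,0,0,0,0]'|sed -n '2p;4p'; python3 -m pendant '[0.05,0,0,0,0,0, 0.1,0,0,0,0,0, 0.1,0,0,0,0,0]'|sed -n '2p;4p'
```

```text
tool_pos: [0.5402, -0.0969, 0.0809]
contact_force: [-1.9, -7.5, 0.4]
tool_pos: [0.5402, -0.0967, 0.081]
contact_force: [-1.8, -10.3, -0.1]
```

```bash
python3 -m pendant '[0.05,0,0,0,0,0, 0.1,0,0,0,0,0, 0.1,0,0,0,0,0]'|sed -n '2p;4p'; python3 -m pendant '[0.05,0,0,0,0,0, 0.1,0,0,0,0,0, 0.1,0,0,0,0,0]'|sed -n '2p;4p'
```

```text
tool_pos: [0.5402, -0.0964, 0.081]
contact_force: [-1.3, -13.7, -1.0]
tool_pos: [0.5402, -0.0962, 0.081]
contact_force: [0.4, -16.7, -2.0]
```

```bash
python3 -m pendant '[-1.5,0,0,0,0,0, -4,0,0,0,0,0, -4,0,0,0,0,0, -4,0,-6,0,0,0, -4,0,-12,0,0,0, -2,0,-13,0,0,0, 2,0,-13,0,0,0, 2,0,-13,0,0,0, 2,0,-13,0,0,0, 2,0,-13,0,0,0]'|sed -n '1,2p;4p'
python3 - <<'E'
from h import *;from rig import eyes
import pickle
D0=pickle.load(open("d0.pkl","rb"));d1=pickle.load(open("d1.pkl","rb"))
def show(d,X,r):
    K=np.array([[d["fx"],0,d["cx"]],[0,d["fy"],d["cy"]],[0,0,1.]])
    p,_=cv2.projectPoints(np.array([X]),cv2.Rodrigues(np.array(d["R"]))[0],np.array(d["t"]),K,np.array([d["k1"],0,0,0,0.]))
    u,v=np.round(p[0,0]).astype(int);print(u,v);g=cv2.cvtColor(d["frame"],cv2.COLOR_RGB2GRAY);print(g[v-r:v+r+1,u-r:u+r+1])
X=[.5306,.0222,.121]
s=eyes.read_camera("scene");w=eyes.read_camera("wrist")
show(D0["scene"],X,5);show(s,X,5);show(d1,X,10);show(w,X,10)
E
```

```text
time_s: 43.65
tool_pos: [0.5386, -0.0726, 0.2103]
contact_force: [0.2, -1.3, -0.1]
289 187
[[180 177 170 160 152 145 139 134 133 136 137]
 [185 185 185 186 182 174 167 160 152 146 141]
 [186 186 185 185 187 187 188 189 183 174 167]
 [188 188 188 187 187 184 180 180 184 187 187]
 [188 189 189 183 166 154 154 150 159 179 187]
 [187 187 187 173 152 153 158 156 140 164 187]
 [189 188 188 180 182 187 188 190 167 169 186]
 [187 191 190 190 189 187 187 187 182 185 188]
 [154 165 175 181 187 191 190 189 189 188 190]
 [106 113 136 145 159 166 176 187 191 190 190]
 [109 109 109 108 114 119 135 154 164 167 176]]
289 187
[[183 180 173 162 155 146 141 136 135 137 139]
 [186 188 188 189 184 177 169 162 155 148 141]
 [189 189 188 188 189 190 190 190 185 176 169]
 [191 191 190 190 190 186 182 180 185 190 190]
 [190 191 192 185 168 158 164 164 172 184 189]
 [189 189 191 177 147 134 149 163 156 173 189]
 [191 190 191 183 167 143 143 157 153 171 189]
 [189 194 194 194 182 166 164 173 174 184 191]
 [156 166 178 185 191 195 195 194 193 192 191]
 [108 115 138 148 161 169 178 190 193 194 193]
 [111 111 111
[... 3088 characters left out ...]
5 139 115 112 118 126 132 136 138 137 133 130 132 147 171 192
  202 200 206]
 [202 201 190 164 136 117 113 114 120 124 123 122 123 126 142 169 192 203
  201 201 211]
 [206 203 202 190 170 147 129 115 113 114 117 118 124 139 166 191 205 206
  202 203 213]
 [211 206 206 205 198 187 170 150 137 134 137 144 156 171 190 203 208 204
  203 209 214]
 [215 208 208 209 209 208 199 191 181 177 180 186 189 195 203 206 205 205
  208 213 218]
 [215 212 209 209 210 212 211 207 202 201 203 206 204 204 205 204 205 208
  213 216 218]
 [218 216 213 212 210 210 211 210 207 205 206 206 207 203 202 203 209 214
  217 218 217]
 [217 218 217 214 213 212 212 210 206 206 204 207 207 204 205 209 213 216
  219 219 217]]
```

```bash
python3 -c "
from rig import workorder;print(workorder.job_done())"
```

```text
the job is handed in; nothing more can be done
None
```

The rest is advanced and the job handed in: the pin is in the collar hole and the tube stops hard, contact forces read at the end of each move stayed under 24 N (30 N limit), and the hand is clear (one earlier push caught on the mouth, so I re-pressed the pin).

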